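# Load the figure case and hold its sprung lid

### The job

Lift the sprung clear lid of the grey figure case by its red handle, past its balance point, so that it stands open by itself, and let go. Take the red figure out of the wooden tray and stand it upright on the green bed of the case. Then take the lid by its handle again, bring it back just below its balance point (which lies 57 degrees up from shut; stay within 15 degrees of it) and finish while still holding it there, leaving all the other pieces where they are.

Things in the scene. Friction and masses are not known exactly. Their poses are not given: they have to be found in the camera images.
- case: Grey figure case, fixed: an open box 170 (x) x 260 (y) x 70 mm high, walls 6 mm, green bed inside 8 mm above the table. Origin: centre of its underside. Its x axis points from the front, which faces the robot, to the hinge at the back; z is up. It stands left or right of the robot, the tray on the other side; position and yaw vary.
- lid (a joint): Lid angle in rad: 0 shut, grows as the front edge rises, 1.55 at the open stop (almost upright). Clear panel in an aluminium frame, 178 x 260 x 8 mm, 0.8 kg, hinged at the back rim with damped springs. Balance point 1.0 rad (57 degrees): below it the lid sinks shut, above it it swings open by itself and stays at the stop. Lifting slowly takes under 3 N at the handle.
- lid_handle (a point): Middle of the red bar handle: a round bar 12 mm thick, 110 mm long, along the case's y axis, on end posts, its centre 50 mm off the lid's outer face. Lid shut: 158 mm in front of the hinge line and 58 mm above it; it turns with the lid, so with the lid open it is 50 mm behind the lid, 20 mm below its upper edge. The bar can turn between the fingers: it can be held from above all the way.
- lid_hinge (a point): Middle of the lid's hinge line, which runs along the case's y axis, 85 mm behind the case's centre and 72 mm above the table.
- case_in (a point): Centre of the green bed inside the case, 8 mm above the table; the free bed measures 158 (x) x 248 (y) mm. A white and a black figure stand on its back half, near the two ends; the middle and front are free.
- tray: Shallow wooden sorting tray, fixed, 200 x 280 x 30 mm high, walls and floor 5 mm. Origin: centre of its underside. Five pieces stand or lie in it in any order, about 80 mm apart.
- red_center (a point): The red figure, the one to move: a turned plastic piece 56 mm tall, about 40 g, round foot 32 mm wide and 7 mm high, straight stem 18 mm thick from 10 to 38 mm up, head 24 mm wide above. This point: on its axis, 28 mm above its foot. It stands upright in the tray, z up.
- blue_center (a point): Blue figure, same shape, in the tray: leave it. Point on its axis 28 mm up.
- yellow_center (a point): Yellow figure, same shape, in the tray: leave it. Point on its axis 28 mm up.
- die: White die, 22 mm cube, in the tray: leave it. Origin: centre of its underside.
- token: Brass ring token, 34 mm wide, 10 mm high, in the tray: leave it. Origin: centre of its underside.
- white_center (a point): White figure, same shape as the red one, standing in the case: leave it. Point on its axis 28 mm up.
- black_center (a point): Black figure, same shape, standing in the case: leave it. Point on its axis 28 mm up.
- mug: White mug, 80 mm wide, 90 mm high, off to the right: leave it. Origin: centre of its underside.

How it is judged:
On the way, in this order (a step that is already met when the one before it is completed fails the run):
1. The lid stands open by itself, past its balance point, not touched by the robot (value of joint lid above 1.25 rad and contact force between each of the fingers, the arm and lid below 0.05 N), for 0.2 s.
2. The red figure stands upright on the bed of the case, let go, with the lid still open (x of red_center in the frame of case_in between -0.075 and 0.075 m and y of red_center in the frame of case_in between -0.12 and 0.12 m and z of red_center in the frame of case_in between 0.022 and 0.034 m and angle between red_center's own z axis and vertical below 0.15 rad and contact force between the fingers and red below 0.05 N and linear speed of red below 0.03 m/s and value of joint lid above 1.25 rad), for 0.2 s.
At the end, for the whole second after the job is handed in: The fingers hold the lid still (0.25 N or more) at 0.70 to 0.985 rad, just below its balance at 1.0, nothing else propping it; the red figure stands upright (0.15 rad), released and at rest on the bed of the case; every other piece is within 30 mm of its start (value of joint lid between 0.7 and 0.985 rad and velocity of joint lid between -0.08 and 0.08 rad/s and contact force between the fingers and lid above 0.25 N and contact force between each of red, white, black, blue, yellow, die, token, mug and lid below 0.05 N and x of red_center in the frame of case_in between -0.075 and 0.075 m and y of red_center in the frame of case_in between -0.12 and 0.12 m and z of red_center in the frame of case_in between 0.022 and 0.034 m and angle between red_center's own z axis and vertical below 0.15 rad and contact force between the fingers and red below 0.05 N and linear speed of red below 0.03 m/s and distance of each of blue_center, yellow_center, die, token, white_center, black_center, mug from where it was at the start of the episode below 0.03 m); the arm keeps its last pose, push and grip.
It fails at once if Another piece is moved by more than 30 mm (distance of any of blue_center, yellow_center, die, token, white_center, black_center, mug from where it was at the start of the episode above 0.03 m).
It also fails if it takes over 70 s, if anything falls off the work surface, if the arm or the gripper's body presses on something with over 40 N, if the wrist force passes 120 N, or if a joint passes its speed limit or range.

### The arm

A 6-joint arm with a two-finger parallel gripper is mounted at the origin on the work surface. World frame = base frame: x ahead of the robot, y to its left, z up, the work surface at z = 0. Lengths are in m, angles in rad, forces in N, time in s.
With the tool pointing down it reaches from about 0.25 to 0.775 m from the base axis. Payload 4 kg.
Tool frame: the origin (TCP) lies at the very end of the fingers, on their centre line; the grasp point (between the pads) lies 19 mm behind it (robot.grip_point_offset is the distance from the TCP to the grasp point, in m); z points along the fingers, x is the direction in which the jaws open and shut, and the axes are right-handed (so a half turn about z gives the same grasp; the last joint's range is limited). The gripper opens to 94 mm and grips with 3 to 60 N. Pads are 16 mm wide; open, the fingers measure 119 mm over their backs; the gripper's body (75 mm by 177 mm) begins 78 mm behind the grasp point.
Start: joints at [-1.401, 0.087, 1.371, -0, 1.684, -0.103], TCP at [0.148, -0.53, 0.206] pointing down, gripper open.
Joint ranges: [-3.1, 3.1], [-0.76, 2.03], [0.27, 2.55], [-1.08, 4.22], [0.17, 2.65], [-2.57, 2.57]. Speed limits (rad/s): [2.79, 2.79, 3.14, 3.14, 3.14, 3.14].

### API

Orientations are given as [roll, pitch, yaw] about the fixed x, y, z axes, in that order (R = Rz(yaw) Ry(pitch) Rx(roll)).
In Python, from bench import robot gives the robot as it stands.
- The arm moves only by the shell command python3 -m inch 'ROWS'. ROWS is text: rows parted by semicolons, each of 5 numbers parted by spaces: the shift along the tool's x, y, z in cm, then the turn about the tool's z in rad, then the closure, from 0 (fully open) to 1 (shut). In form: tx ty tz spin claw; .... A call has 1 to 20 rows; each row is the pose to reach, as a shift and turn from the pose measured when the call began, along the tool's axes at that moment; what a row does not reach only later rows make up. A row lasts 1/12 s, in which the tool goes at most 41.7 mm and 7.16 degrees, less where a joint would pass 70% of its speed; a pose out of reach is approached as far as the arm can. A call with a gripper value outside its range is refused whole. The fingers move at their own pace and stop on an object; the grip force is fixed at half the most. Time passes only in rows, so rows that repeat a pose let the fingers close. It gives the time, the measured TCP pose, the force and the opening at its end, in the units of the state.
- robot.get_obs(): the state, without advancing time (a new reading comes with each control period).
- robot.snapshot(name): name is "side" or "top" or "wrist"; returns (picture, depth): 480x640x3 uint8, blue, green, red; 480x640 float32, m along the optical axis (not along the pixel's ray), 0 where there is no reading.
- robot.camera_info(name): a dict with "K" (3x3 intrinsics, pixels), "extrinsics" (4x4, takes a point from world to camera coordinates); the wrist camera has in their place "mount" (4x4, takes a point from camera to tool coordinates, whose origin is the TCP and whose axes are the tool frame's). Camera axes: x right, y down, z forward; pixel columns grow to the right and rows downward; lengths in m; the calibration is good to about 2 mm. A picture is of the moment at which its call begins: read the wrist's pose just before it. camera_info takes no time and is no camera call.
- robot.close_job(): hands the job in, once; it reports no verdict.
The state is a dict: "time": time; "joint_positions": joint angles; "qvel": joint speeds; "joint_torque": joint torques, N m; "tool_pos": TCP position; "ee_rot": TCP orientation; "wrist_force": force on the tool from outside, world axes, zero at the start; "wrist_torque": the same for the moment, N m; "width": finger opening in m.
Only numpy, scipy, OpenCV 4.12 (cv2) and the standard library are available. Lean on these libraries where they do the work, as an engineer would, in place of code of your own. Each camera call takes 0.05 s, during which the arm holds its last target.

## Working session

There is one attempt and no reset: what is moved stays moved. The work goes in short steps, Python scripts to look and compute and a shell command to move; the robot and the scene stay as the last step left them, time stands still between calls to the robot, and variables do not carry over. Pictures are saved under pics/ and viewed, and the job is handed in when it is done.

```bash
ls; mkdir -p pics; python3 - <<'E'
from bench import robot
import cv2,numpy as np
np.set_printoptions(precision=4,suppress=True)
print(robot.get_obs())
for n in ["side","top"]:
    p,d=robot.snapshot(n); cv2.imwrite(f"pics/{n}0.png",p); np.save(f"pics/{n}0.npy",d); i=robot.camera_info(n); print(n,i)
print(robot.camera_info("wrist"), robot.grip_point_offset)
E
```

```text
pics
{'time': 0.0, 'joint_positions': array([-1.4011,  0.0879,  1.3723, -0.    ,  1.6836, -0.1031]), 'qvel': array([ 0.0009, -0.0004, -0.0005, -0.0005,  0.001 ,  0.0004]), 'joint_torque': array([  0.0012, -34.0174, -30.243 ,   0.0718,   0.0328,  -0.0002]), 'tool_pos': array([ 0.1481, -0.5291,  0.2043]), 'ee_rot': array([-3.1414,  0.0022, -1.298 ]), 'wrist_force': array([-1.0587, -0.0121,  0.3546]), 'wrist_torque': array([ 0.0387, -0.0041,  0.0015]), 'width': 0.09426027669150379}
side {'K': array([[581.4538,   0.    , 328.4102],
       [  0.    , 581.4538, 243.3756],
       [  0.    ,   0.    ,   1.    ]]), 'extrinsics': array([[-0.8086, -0.5883, -0.0049,  0.3309],
       [-0.3363,  0.4691, -0.8166,  0.2842],
       [ 0.4827, -0.6587, -0.5772,  1.1362],
       [ 0.    ,  0.    ,  0.    ,  1.    ]])}
top {'K': array([[559.186 ,   0.    , 328.5316],
       [  0.    , 559.186 , 234.8153],
       [  0.    ,   0.    ,   1.    ]]), 'extrinsics': array([[ 0.0243, -0.9997,  0.0045, -0.1425],
       [-0.9821, -0.0248, -0.187 ,  0.489 ],
       [ 0.187 ,  0.0001, -0.9824,  1.4555],
       [ 0.    ,  0.    ,  0.    ,  1.    ]])}
{'K': array([[347.0657,   0.    , 319.4408],
       [  0.    , 347.0657, 237.2504],
       [  0.    ,   0.    ,   1.    ]]), 'mount': array([[ 1.    , -0.0005,  0.0007,  0.0003],
       [ 0.0003,  0.9619,  0.2735, -0.0796],
       [-0.0008, -0.2735,  0.9619, -0.18  ],
       [ 0.    ,  0.    ,  0.    ,  1.    ]])} 0.0188
```

View pics/side0.png

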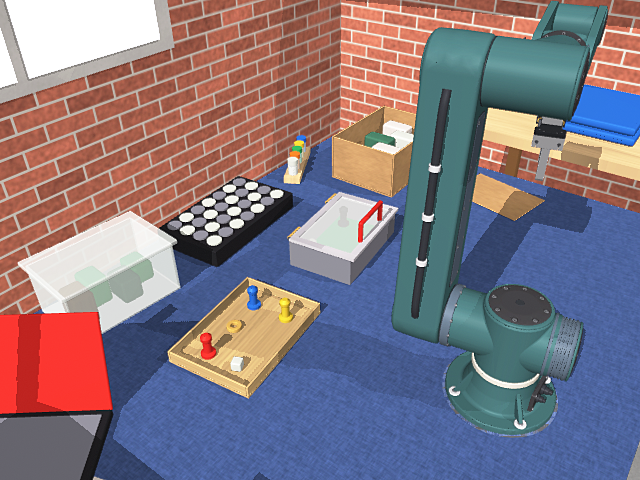

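View pics/top0.png

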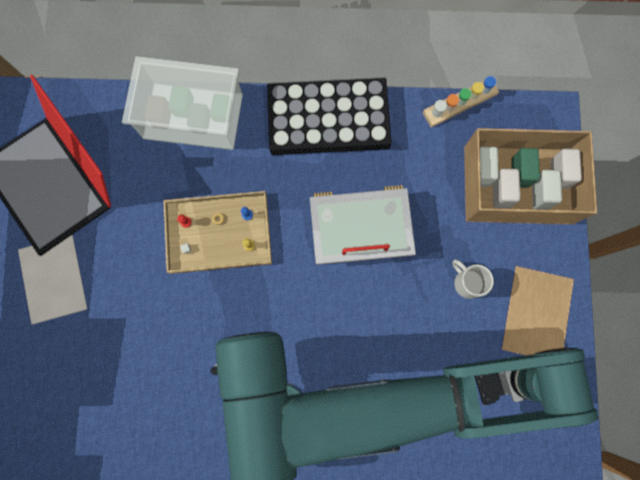

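The top view shows the case at about (362,226) with its red handle at (366,249). The tray is at about (218,232), with the red figure at (184,220). I'll measure these next.

```bash
cat > h.py <<'E'
from bench import robot
import cv2,numpy as np
np.set_printoptions(precision=4,suppress=True)
from scipy.spatial.transform import Rotation as Rn
def ray(n,uv,obs=None):
    i=robot.camera_info(n)
    if n=="wrist":
        obs=obs or robot.get_obs(); T=np.eye(4); T[:3,:3]=Rn.from_euler('xyz',obs['ee_rot']).as_matrix(); T[:3,3]=obs['tool_pos']; M=T@i['mount']
    else: M=np.linalg.inv(i['extrinsics'])
    d=M[:3,:3]@np.linalg.solve(i['K'],[uv[0],uv[1],1.]); return M[:3,3],d
def plane(n,uv,z,obs=None):
    o,d=ray(n,uv,obs); return o+d*(z-o[2])/d[2]
def tri(a,b):
    (o1,d1),(o2,d2)=a,b
    s=np.linalg.lstsq(np.c_[d1,-d2],o2-o1,rcond=None)[0]
    p,q=o1+s[0]*d1,o2+s[1]*d2; return (p+q)/2,np.linalg.norm(p-q)
def proj(n,P):
    i=robot.camera_info(n); c=i['extrinsics']@np.r_[P,1]; q=i['K']@c[:3]; return q[:2]/q[2]
def blobs(p,col,box=None,mina=15):
    h=cv2.cvtColor(p,cv2.COLOR_BGR2HSV); H,S,V=[h[...,k].astype(int) for k in range(3)]
    m={'red':((H<8)|(H>172))&(S>150)&(V>70),'blue':(abs(H-110)<10)&(S>180)&(V>110),'yellow':(abs(H-27)<6)&(S>180)&(V>110)}[col].astype(np.uint8)
    if box: k=np.zeros_like(m); k[box[1]:box[3],box[0]:box[2]]=1; m*=k
    n,l,s,c=cv2.connectedComponentsWithStats(m)
    return [(s[j],c[j],l==j) for j in range(1,n) if s[j][4]>=mina]
E
python3 - <<'E'
from h import *
t=cv2.imread('pics/top0.png');s=cv2.imread('pics/side0.png')
for nm,p,box in(('top',t,(120,180,430,280)),('side',s,(150,180,400,400))):
    for col in('red','yellow','blue'):
        for st,c,m in blobs(p,col,box): print(nm,col,st,c)
    print()
b=[m for st,c,m in blobs(t,'red',(300,230,430,270),60)][0]
ys,xs=np.nonzero(b);print(cv2.minAreaRect(np.c_[xs,ys].astype(np.float32)))
b=[x for x in blobs(t,'red',(330,230,430,270),60)][0]
print('handle top z=.13',plane('top',b[1],.13), plane('top',(344,252),.13),plane('top',(390,247),.13))
cv2.imwrite('pics/crop.png',np.hstack([cv2.resize(t[180:280,300:430],None,fx=4,fy=4),]))
cv2.imwrite('pics/crop2.png',cv2.resize(t[180:280,155:280],None,fx=5,fy=5))
E
```

```text
top red [177 215  14  12 120] [183.925  220.4833]
top red [343 245  46   9 127] [365.8268 248.0079]

side red [358 200  25  42 274] [369.2956 218.6496]
side red [200 333  16  27 305] [206.9607 346.5377]
side yellow [279 298  14  25 230] [285.0087 311.2478]
side blue [247 286  14  24 207] [252.9372 298.5894]

((365.4707946777344, 248.69326782226562), (4.503432273864746, 45.55577087402344), 84.5596694946289)
handle top z=.13 [ 0.445  -0.2253  0.13  ] [ 0.4334 -0.1704  0.13  ] [ 0.4491 -0.2863  0.13  ]
```

View pics/crop.png

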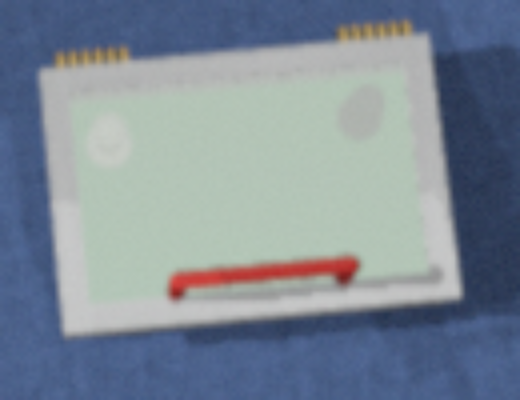

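View pics/crop2.png

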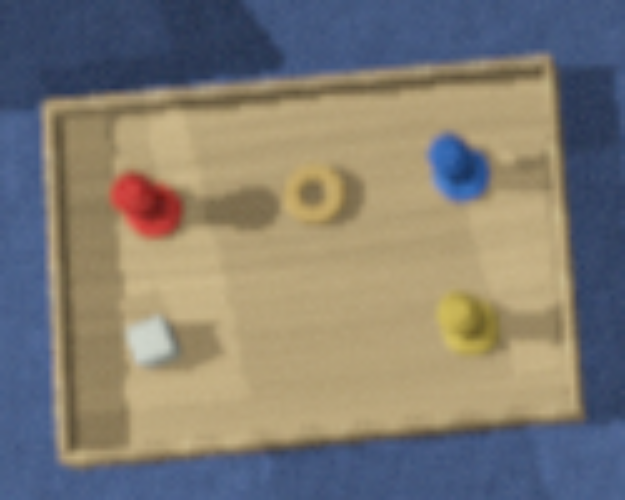

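The top crop shows the lid corners and the red bar, which runs from about (344,249.5) to (388,246) in full-image pixels. The tray crop shows the red head at about (131,190)/5. I'll work out the geometry from these.

```bash
python3 - <<'E'
from h import *
f=lambda x,y:(300+x/4-.4,180+y/4-.4)
g=lambda x,y:(155+x/5-.4,180+y/5-.4)
C=[plane('top',f(*c),.078) for c in((40,70),(430,35),(462,298),(63,335))]
print('lid corners BL BR FR FL',np.array(C))
print('sizes',[np.linalg.norm(C[i]-C[(i+1)%4]) for i in range(4)])
for a,b in((0,1),(3,2),(3,0),(2,1)): v=C[b]-C[a]; print('dir',np.degrees(np.arctan2(v[1],v[0])))
c=np.mean(C,0);print('lid centre',c)
e=[plane('top',f(*q),.13) for q in((176,278),(352,264))];print('bar',e,np.linalg.norm(e[0]-e[1]),'mid',(e[0]+e[1])/2)
# red figure
print('red head',plane('top',g(131,190),.005+.046),'foot',plane('top',g(154,214),.009))
t=[plane('top',g(*q),.03) for q in((44,101),(548,58),(582,416),(64,463))]
print('tray',np.array(t),np.mean(t,0));v=t[1]-t[0];print(np.degrees(np.arctan2(v[1],v[0])))
for n,q in dict(ring=(314,194),blue=(452,150),yellow=(464,315),die=(152,340)).items(): print(n,plane('top',g(*q),.05 if n in('blue','yellow') else .02))
s=cv2.imread('pics/side0.png')
cv2.imwrite('pics/crop3.png',cv2.resize(s[170:290,280:410],None,fx=5,fy=5))
E
```

```text
lid corners BL BR FR FL [[ 0.5873 -0.0775  0.078 ]
 [ 0.6181 -0.3372  0.078 ]
 [ 0.4408 -0.3578  0.078 ]
 [ 0.41   -0.0979  0.078 ]]
sizes [np.float64(0.26152521208097584), np.float64(0.17843790851398036), np.float64(0.2616927503093888), np.float64(0.1785342709027216)]
dir -83.24730381441911
dir -83.22630853735608
dir 6.5654685352281446
dir 6.619157927961148
lid centre [ 0.5141 -0.2176  0.078 ]
bar [array([ 0.4408, -0.1692,  0.13  ]), array([ 0.4526, -0.2802,  0.13  ])] 0.11156401228082055 mid [ 0.4467 -0.2247  0.13  ]
red head [0.5287 0.2681 0.051 ] foot [0.5245 0.2658 0.009 ]
tray [[0.5819 0.3252 0.03  ]
 [0.6134 0.0498 0.03  ]
 [0.4151 0.0224 0.03  ]
 [0.3828 0.2986 0.03  ]] [0.4983 0.174  0.03  ]
-83.4852570087827
ring [0.5357 0.176  0.02  ]
blue [0.5554 0.0969 0.05  ]
yellow [0.4651 0.0857 0.05  ]
die [0.4523 0.259  0.02  ]
```

View pics/crop3.png

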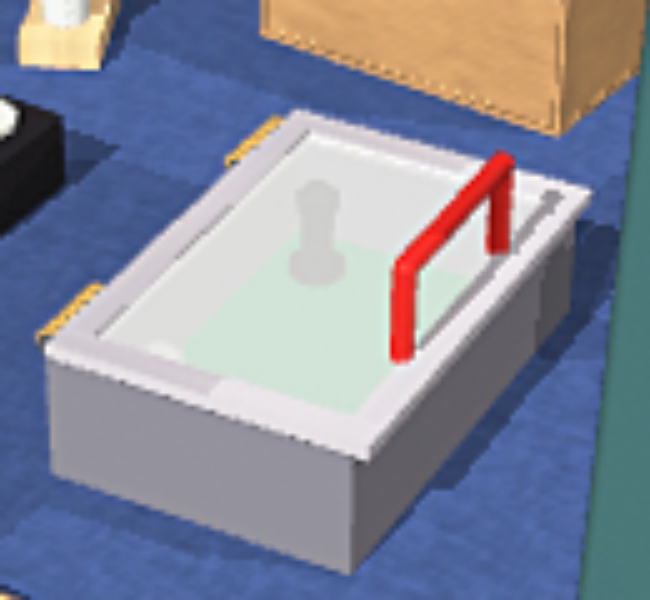

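The sizes check out: lid 261x178 mm, bar 111 mm, and the two handle estimates agree within 1.5 mm. The case yaw is about 0.116 rad. Next I'll compute the move to a point above the handle.

```bash
cat >> h.py <<'E'
PSI=0.116
U=np.array([np.cos(PSI),np.sin(PSI),0]); W=np.array([-np.sin(PSI),np.cos(PSI),0])
H=np.array([.6027,-.2074,.072])
HB=np.array([.4462,-.2252,.130])  # bar shut (mean of two estimates)
H=HB+.158*U-np.array([0,0,.058])
def bar(th): return H+U*(-.158*np.cos(th)+.058*np.sin(th))+np.array([0,0,.158*np.sin(th)+.058*np.cos(th)])
def shift(P,yaw=None):
    o=robot.get_obs(); R=Rn.from_euler('xyz',o['ee_rot']).as_matrix()
    s=R.T@(np.array(P)-o['tool_pos'])*100
    x=R[:,0]; y0=np.arctan2(x[1],x[0])
    sp=None if yaw is None else -(((yaw-y0)+np.pi)%(2*np.pi)-np.pi)
    return s,sp
E
python3 - <<'E'
from h import *
print(H,shift(HB+[0,0,.07],PSI))
E
```

```text
[ 0.6031 -0.2069  0.072 ] (array([-21.2396, -36.9001,   0.4916]), np.float64(-1.4139809371079881))
```

```bash
python3 -m inch '-1.5 -2.6 0 -0.1 0.4; -3 -5.2 0 -0.2 0.4; -4.5 -7.8 0 -0.3 0.4; -6 -10.4 0 -0.4 0.4; -7.5 -13 0 -0.5 0.4; -9 -15.6 0 -0.6 0.4; -10.5 -18.2 0 -0.7 0.4; -12 -20.8 0 -0.8 0.4; -13.5 -23.4 0 -0.9 0.4; -15 -26 0 -1 0.4; -16.5 -28.6 0 -1.1 0.4; -18 -31.2 0.2 -1.2 0.4; -19.5 -33.8 0.3 -1.3 0.4; -20.6 -35.8 0.4 -1.38 0.4; -21.2 -36.9 0.5 -1.414 0.4; -21.2 -36.9 0.5 -1.414 0.4; -21.2 -36.9 0.5 -1.414 0.4'
python3 - <<'E'
from h import *
o=robot.get_obs();p,d=robot.snapshot('wrist');cv2.imwrite('pics/w1.png',p);print(o['tool_pos'],o['ee_rot'],o['width'])
bb=sorted(blobs(p,'red',None,200),key=lambda b:-b[0][4])[:3]
for st,c,m in bb:
    ys,xs=np.nonzero(m);r=cv2.minAreaRect(np.c_[xs,ys].astype(np.float32));print(st,c,r)
    print(plane('wrist',c,.13,o), d[int(c[1]),int(c[0])])
print(shift(HB-[0,0,.0188],PSI))
E
```

```text
time: 1.52
tool_pos: [0.446, -0.2257, 0.1994]
ee_rot: [-3.14, 0.002, 0.115]
wrist_force: [-0.4, -0.7, 0.9]
width: 0.0564
[ 0.446  -0.2257  0.1994] [-3.1396  0.0016  0.1154] 0.056445804691605275
[ 311  161   17  161 2429] [319.6949 240.303 ] ((319.0, 241.0), (160.0, 16.0), 90.0)
[ 0.4452 -0.2197  0.13  ] 0.2517657
(array([ 0.0715, -0.0829,  8.8437]), np.float64(-0.0017884959018399371))
```

View pics/w1.png

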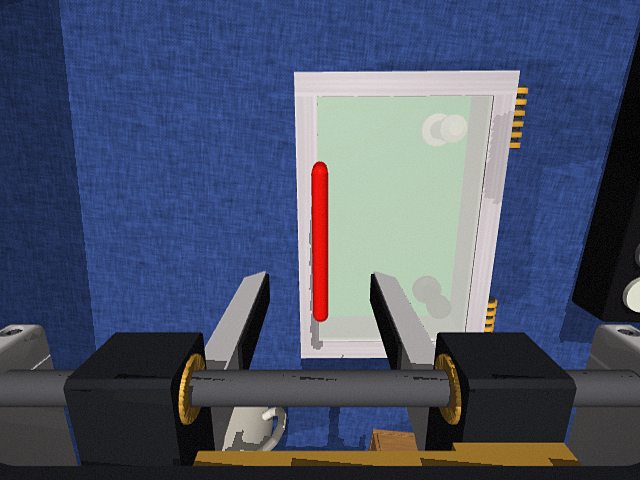

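The wrist view shows the red bar upright at column 320, rows 161–322, centred between the fingers. I'll descend and grip it.

```bash
python3 -m inch '0 -0.2 2 0 0.4; 0 -0.2 4 0 0.4; 0 -0.2 6 0 0.4; 0 -0.2 7.5 0 0.4; 0 -0.2 8.6 0 0.4; 0 -0.2 8.8 0 0.4; 0 -0.2 8.8 0 0.4; 0 -0.2 8.8 0 1; 0 -0.2 8.8 0 1; 0 -0.2 8.8 0 1; 0 -0.2 8.8 0 1; 0 -0.2 8.8 0 1; 0 -0.2 8.8 0 1; 0 -0.2 8.8 0 1'
python3 - <<'E'
from h import *
o=robot.get_obs()
for th in np.arange(0.1,1.56,.1): print(round(th,2),shift(o['tool_pos']+bar(th)-bar(0))[0])
E
```

```text
time: 2.73
tool_pos: [0.4454, -0.2241, 0.1118]
ee_rot: [-3.14, 0.001, 0.114]
wrist_force: [-0.1, -0.6, 0.1]
width: 0.0133
0.1 [ 0.6562 -0.0035 -1.5491]
0.2 [ 1.4638 -0.0071 -3.025 ]
0.3 [ 2.4148 -0.0108 -4.4129]
0.4 [ 3.4995 -0.0146 -5.6989]
0.5 [ 4.7072 -0.0183 -6.8702]
0.6 [ 6.0258 -0.0221 -7.915 ]
0.7 [ 7.4421 -0.0258 -8.823 ]
0.8 [ 8.942  -0.0293 -9.5851]
0.9 [ 10.5105  -0.0328 -10.1936]
1.0 [ 12.1318  -0.0361 -10.6425]
1.1 [ 13.79    -0.0392 -10.9273]
1.2 [ 15.4682  -0.0421 -11.0451]
1.3 [ 17.1498  -0.0447 -10.9948]
1.4 [ 18.8181  -0.047  -10.7769]
1.5 [ 20.4562  -0.049  -10.3935]
```

```bash
python3 -m inch '0.3 0 -0.8 0 1; 0.66 0 -1.55 0 1; 1.05 0 -2.3 0 1; 1.46 0 -3.03 0 1; 1.93 0 -3.73 0 1; 2.41 0 -4.41 0 1; 2.95 0 -5.07 0 1; 3.5 0 -5.7 0 1; 4.1 0 -6.3 0 1; 4.7 0 -6.87 0 1; 5.36 0 -7.4 0 1; 6.03 0 -7.9 0 1; 6.73 0 -8.38 0 1; 7.44 0 -8.82 0 1; 8.2 0 -9.2 0 1; 8.94 0 -9.6 0 1; 9.7 0 -9.9 0 1; 10.5 0 -10.2 0 1; 11.3 0 -10.4 0 1; 12.1 0 -10.6 0 1'
python3 - <<'E'
from h import *
o=robot.get_obs();p,d=robot.snapshot('side');cv2.imwrite('pics/s2.png',p);print(o['width'],o['wrist_force'])
for th in np.arange(1.0,1.56,.1): print(round(th,2),shift(bar(th)-[0,0,.0188])[0])
E
```

```text
time: 4.4
tool_pos: [0.5665, -0.2101, 0.2217]
ee_rot: [-3.142, -0.002, 0.115]
wrist_force: [-3.7, 1.2, 4.9]
width: 0.011
0.010955120473081987 [-3.7271  1.1764  4.8658]
1.0 [-0.1741  0.1108  0.4344]
1.1 [1.4856 0.1102 0.1594]
1.2 [3.1646 0.1096 0.0514]
1.3 [4.8459 0.1089 0.1117]
1.4 [6.5128 0.1082 0.3395]
1.5 [8.1486 0.1075 0.7325]
```

View pics/s2.png

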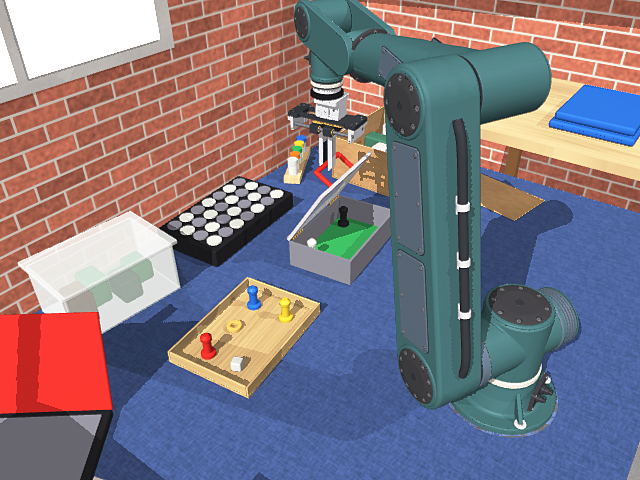

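The side view shows the lid raised to about 57° with the bar gripped. I'll carry on past the balance point and open the fingers partway.

```bash
python3 -m inch '0.8 0 -0.1 0 1; 1.6 0 -0.2 0 1; 2.4 0 -0.3 0 1; 3.3 0 -0.3 0 1; 4.1 0 -0.3 0 1; 5 0 -0.2 0 1; 5.8 0 -0.1 0 1; 6.6 0 0.1 0 1; 7.3 0 0.3 0 1; 7.3 0 0.3 0 1; 7.3 0 0.3 0 0.55; 7.3 0 0.3 0 0.55; 7.3 0 0.3 0 0.55; 7.3 0 0.3 0 0.55; 7.3 0 0.3 0 0.55; 7.3 0 0.3 0 0.55; 7.3 0 0.3 0 0.55'
python3 - <<'E'
from h import *
o=robot.get_obs();p,d=robot.snapshot('side');cv2.imwrite('pics/s3.png',p[60:300,180:500].repeat(2,0).repeat(2,1));print(o['width'],o['wrist_force'])
p,d=robot.snapshot('wrist');cv2.imwrite('pics/w3.png',p)
for th in (1.4,1.5,1.55): print(round(th,2),shift(bar(th)-[0,0,.0188])[0])
E
```

```text
time: 5.87
tool_pos: [0.6408, -0.2015, 0.2186]
ee_rot: [-3.142, -0.004, 0.115]
wrist_force: [1.8, 0.6, -1.8]
width: 0.0423
0.04234974811805868 [ 1.7574  0.6034 -1.7919]
1.4 [-0.7802  0.103   0.0198]
1.5 [0.8556 0.102  0.4127]
1.55 [1.6568 0.1015 0.6699]
```

View pics/s3.png

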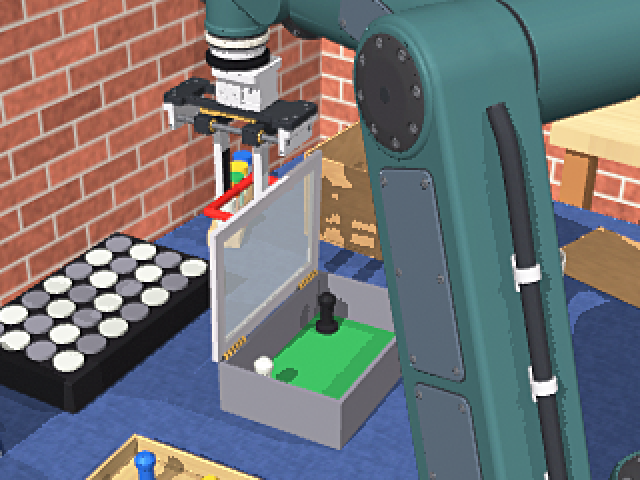

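View pics/w3.png

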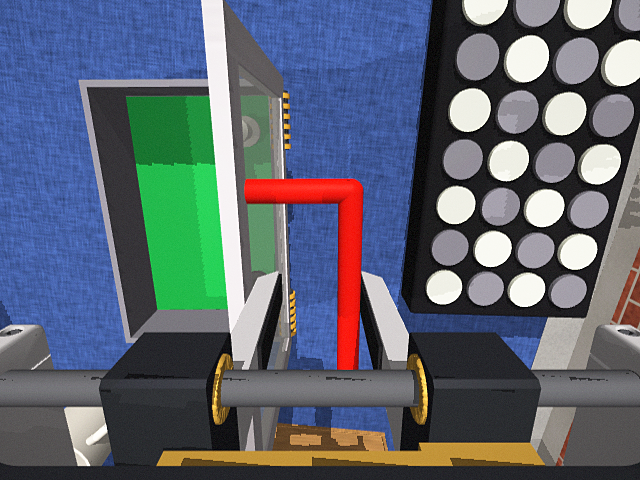

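The wrist view shows the bar close to the rear finger, at column 350 of the 265–375 gap. I'll centre on it and then rise clear.

```bash
python3 -m inch '0.6 0 0 0 0.55; 1.2 0 0 0 0.55; 1.6 0 0 0 0.55; 1.6 0 0 0 0.55; 1.6 0 -1.5 0 0.55; 1.6 0 -3.5 0 0.55; 1.6 0 -5.5 0 0.55; 1.6 0 -7.5 0 0.55; 1.6 0 -8.5 0 0.55; 1.6 0 -8.5 0 0.55; 1.6 0 -8.5 0 0.55'
python3 - <<'E'
from h import *
o=robot.get_obs();p,d=robot.snapshot('side');cv2.imwrite('pics/s4.png',p[60:420,150:500]);print(o['width'],o['wrist_force'])
t,d=robot.snapshot('top');cv2.imwrite('pics/t4.png',t)
p0=np.array([.526,.267,.0])
for z in (.31,): print(shift(p0+[0,0,z],PSI),np.linalg.norm(o['tool_pos'][:2]))
E
```

```text
time: 6.88
tool_pos: [0.6566, -0.1998, 0.3047]
ee_rot: [3.141, -0.006, 0.115]
wrist_force: [-0.1, -0.3, -0.3]
width: 0.0424
0.04243783628560282 [-0.1243 -0.2751 -0.2509]
(array([ -7.546 , -47.8431,  -0.7292]), np.float64(-0.0005391690830687246)) 0.6863238394912763
```

View pics/s4.png

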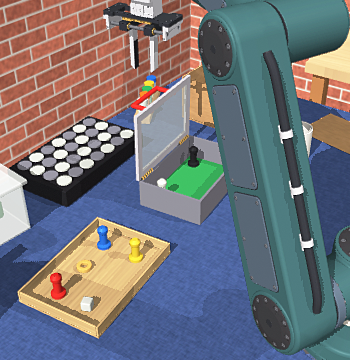

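View pics/t4.png

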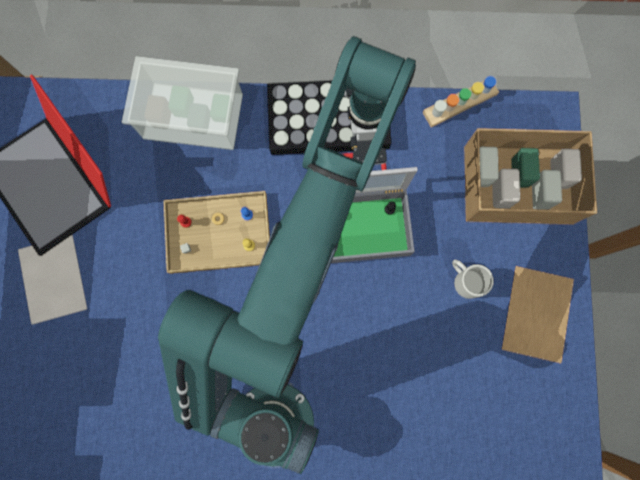

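The lid stands open by itself with the gripper clear of it. Next I'll move above the red figure.

```bash
python3 -m inch '-0.5 -2 0 0 0.5; -1 -5 0 0 0.5; -1.5 -8 0 0 0.5; -2 -11 0 0 0.5; -2.5 -14.5 0 0 0.5; -3 -18 0 0 0.5; -3.5 -21.5 0 0 0.5; -4 -25 1 0 0.5; -4.5 -28.5 2 0 0.5; -5 -32 4 0 0.5; -5.5 -35.5 6 0 0.5; -6 -39 8 0 0.5; -6.5 -42.5 10 0 0.5; -7 -45.5 12 0 0.5; -7.3 -47 14 0 0.5; -7.5 -47.8 15 0 0.5; -7.5 -47.8 15 0 0.5; -7.5 -47.8 15 0 0.5'
python3 - <<'E'
from h import *
o=robot.get_obs();p,d=robot.snapshot('wrist');cv2.imwrite('pics/w5.png',p)
for col in('red',):
  for st,c,m in blobs(p,col,None,80):
    zz=d[m]; print(col,st,c,np.median(zz),plane('wrist',c,.045,o))
E
```

```text
time: 8.48
tool_pos: [0.5264, 0.2661, 0.1517]
ee_rot: [3.141, -0.0, 0.116]
wrist_force: [0.2, 0.3, 1.1]
width: 0.0471
red [ 304  208   33   44 1143] [319.5976 229.1426] 0.28705326 [0.5259 0.2709 0.045 ]
```

View pics/w5.png

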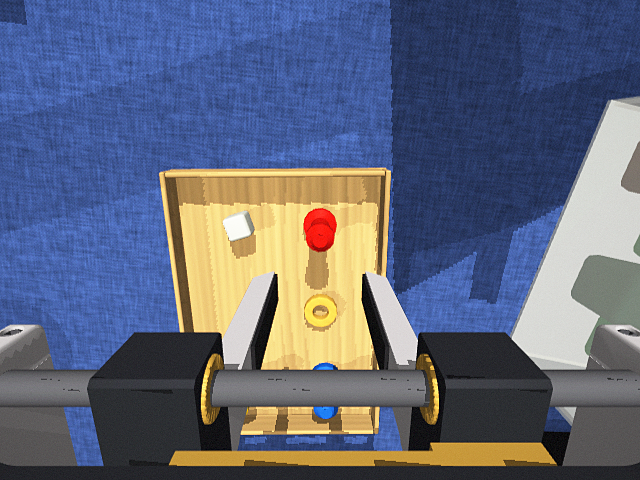

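Red head at about (320,236) and foot ellipse at about (320,223), centred between the jaws.

```bash
python3 - <<'E'
from h import *
a=plane('wrist',(320,236),.051);b=plane('wrist',(319.8,223),.010);print(a,b)
print(shift([.526,.2675,.0165],PSI))
E
```

```text
[0.5281 0.266  0.051 ] [0.528  0.2674 0.01  ]
(array([-0.1691, -0.1722, 13.6705]), np.float64(-0.0015080341174975587))
```

```bash
python3 -m inch '0 -0.1 3 0 0.5; 0 -0.1 6 0 0.5; 0 -0.1 9 0 0.5; 0 -0.1 11 0 0.5; 0 -0.1 12.5 0 0.5; 0 -0.1 13.3 0 0.5; 0 -0.1 13.6 0 0.5; 0 -0.1 13.6 0 0.5; 0 -0.1 13.6 0 1; 0 -0.1 13.6 0 1; 0 -0.1 13.6 0 1; 0 -0.1 13.6 0 1; 0 -0.1 13.6 0 1; 0 -0.1 13.6 0 1; 0 -0.1 13.6 0 1'
python3 - <<'E'
from h import *
o=robot.get_obs();print(o['tool_pos'],o['width'],o['wrist_force'])
E
```

```text
time: 9.78
tool_pos: [0.5283, 0.2673, 0.0182]
ee_rot: [-3.141, -0.005, 0.115]
wrist_force: [-0.2, 0.9, 4.1]
width: 0.0228
[0.5283 0.2673 0.0182] 0.022816070507105993 [-0.2163  0.9435  4.0745]
```

The width reads 22.8 mm, so the pads' upper edge is on the head rather than the 18 mm stem. I'll reopen and go a few mm lower.

```bash
python3 -m inch '0 0 0 0 0.55; 0 0 0 0 0.55; 0 0 0 0 0.55; 0 0 0 0 0.55; 0 0 0.3 0 0.55; 0 0 0.45 0 0.55; 0 0 0.45 0 0.55'
python3 - <<'E'
from h import *
o=robot.get_obs();print(o['tool_pos'],o['width'],o['wrist_force'])
p,d=robot.snapshot('wrist');cv2.imwrite('pics/w6.png',p)
E
```

```text
time: 10.37
tool_pos: [0.5277, 0.2671, 0.0128]
ee_rot: [-3.141, -0.003, 0.115]
wrist_force: [-0.8, 0.2, 0.6]
width: 0.0424
[0.5277 0.2671 0.0128] 0.04235894728469045 [-0.8025  0.2034  0.5782]
```

View pics/w6.png

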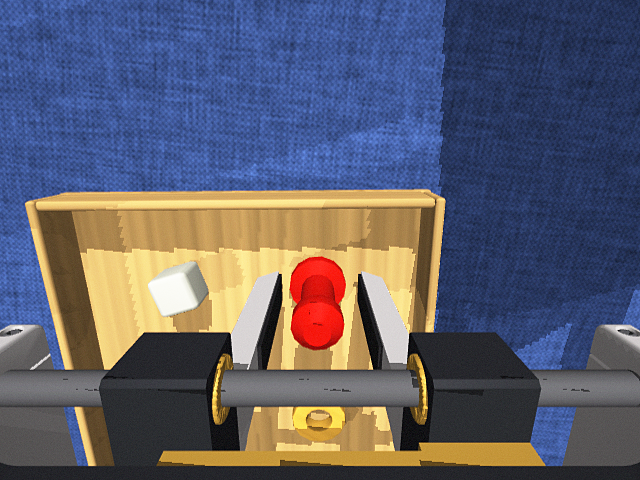

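The figure stands upright at (318,300), midway between the jaws. I'll raise about 1 mm, so the tips clear the foot, and close.

```bash
python3 -m inch '0 0 -0.1 0 0.55; 0 0 -0.1 0 1; 0 0 -0.1 0 1; 0 0 -0.1 0 1; 0 0 -0.1 0 1; 0 0 -0.1 0 1; 0 0 -0.1 0 1; 0 0 -0.1 0 1'
python3 - <<'E'
from h import *
o=robot.get_obs();print(o['tool_pos'],o['width'],o['wrist_force'])
E
```

```text
time: 11.08
tool_pos: [0.5279, 0.2672, 0.0142]
ee_rot: [-3.141, -0.004, 0.115]
wrist_force: [-0.7, 0.4, 0.3]
width: 0.0228
[0.5279 0.2672 0.0142] 0.022808558033526213 [-0.677   0.4075  0.3168]
```

It still reads 22.8 mm, so the pads are tall and grip the 24 mm head (the 12 mm bar also read 11 mm, about 1 mm under). A firm hold above the centre of mass is fine, so I'll lift and check.

```bash
python3 -m inch '0 0 -0.5 0 1; 0 0 -1.5 0 1; 0 0 -3 0 1; 0 0 -5 0 1; 0 0 -8 0 1; 0 0 -11 0 1; 0 0 -14 0 1; 0 0 -16 0 1; 0 0 -16 0 1; 0 0 -16 0 1'
python3 - <<'E'
from h import *
o=robot.get_obs();print(o['tool_pos'],o['width'],o['wrist_force'])
p,d=robot.snapshot('side');cv2.imwrite('pics/s7.png',p[100:400,100:450].repeat(2,0).repeat(2,1))
p,d=robot.snapshot('wrist');cv2.imwrite('pics/w7.png',p)
print(shift([.4889,-.2202,.18],PSI))
E
```

```text
time: 11.92
tool_pos: [0.5282, 0.2673, 0.1762]
ee_rot: [-3.14, -0.008, 0.115]
wrist_force: [-0.8, -0.1, -0.9]
width: 0.0226
[0.5282 0.2673 0.1762] 0.022550811569642032 [-0.7599 -0.0853 -0.932 ]
(array([-9.3063, 47.9357, -0.7579]), np.float64(-0.0013148999425811603))
```

View pics/s7.png

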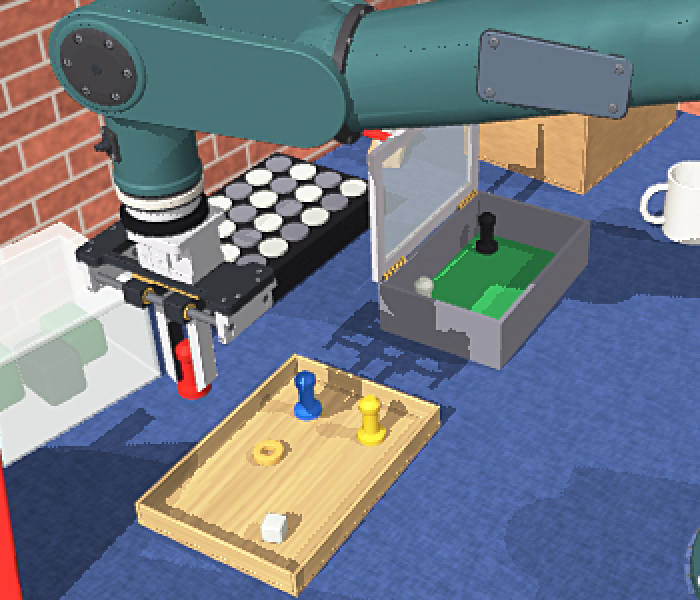

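View pics/w7.png

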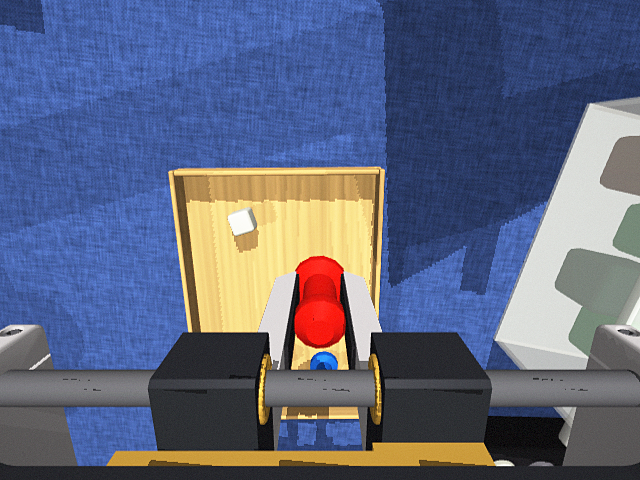

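The red figure hangs upright between the fingers at (318,300) in the wrist view. I'll carry it to the case, backing off in x first.

```bash
python3 -m inch '-1 2 0 0 1; -2.5 4.5 0 0 1; -4 7.5 0 0 1; -5.5 10.5 0 0 1; -7 13.5 0 0 1; -8.5 16.5 0 0 1; -9.3 20 0 0 1; -9.3 23.5 0 0 1; -9.3 27 0 0 1; -9.3 30.5 0 0 1; -9.3 34 0 0 1; -9.3 37.5 0 0 1; -9.3 41 0 0 1; -9.3 44 0 0 1; -9.3 46.5 0 0 1; -9.3 47.9 0 0 1; -9.3 47.9 0 0 1; -9.3 47.9 0 0 1'
python3 - <<'E'
from h import *
p,d=robot.snapshot('wrist');cv2.imwrite('pics/w8.png',p)
print(shift([.4889,-.2202,.0180],PSI))
E
```

```text
time: 13.52
tool_pos: [0.4882, -0.2191, 0.1707]
ee_rot: [-3.139, 0.002, 0.114]
wrist_force: [0.4, 1.3, 0.1]
width: 0.0229
(array([ 0.0396,  0.2009, 15.3276]), np.float64(-0.0008737338550695029))
```

View pics/w8.png

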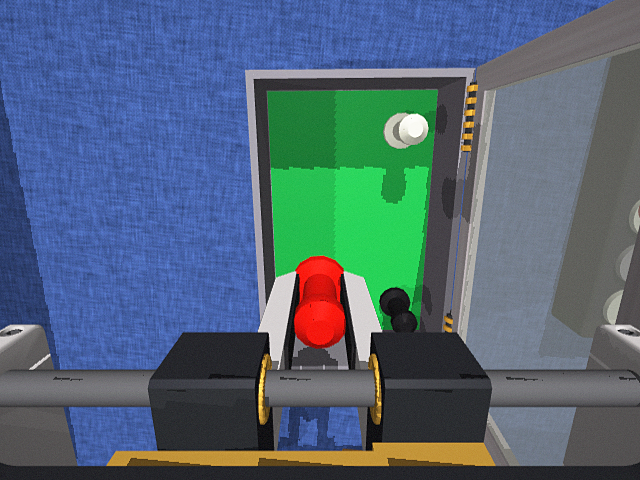

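The view shows white at (400,130), black at (395,301) and the open lid on the right. I'll check clearances before lowering.

```bash
python3 - <<'E'
from h import *
c=H-.085*U; c[2]=0
for n,q,z in(('black foot',(395,301),.012),('black head',(404,322),.055),('white foot',(399,131),.012),('FL rim in',(250,75),.07),('BL rim',(468,75),.07)):
    v=plane('wrist',q,z)-c; print(n,v@U,v@W)
v=np.array([.4889,-.2202,0])-c;print('target',v@U,v@W)
E
```

```text
black foot 0.050433155401647785 -0.08645819376241047
black head 0.05007101919863024 -0.08723420977681241
white foot 0.04402746034690096 0.08788876238506899
FL rim in -0.08201257488035733 0.12667938169192025
BL rim 0.08023383411180376 0.12648573289199283
target -0.030008263473342314 2.4298609949558448e-05
```

```bash
python3 -m inch '0 0.1 3 0 1; 0 0.2 6 0 1; 0 0.2 9 0 1; 0 0.2 11 0 1; 0 0.2 13 0 1; 0 0.2 14.2 0 1; 0 0.2 15 0 1; 0 0.2 15.3 0 1; 0 0.2 15.3 0 1; 0 0.2 15.3 0 1'
python3 - <<'E'
from h import *
o=robot.get_obs();print(o['tool_pos'],o['width'],o['wrist_force'])
E
```

```text
time: 14.4
tool_pos: [0.4894, -0.2204, 0.0195]
ee_rot: [-3.141, -0.001, 0.116]
wrist_force: [0.1, 0.6, -0.6]
width: 0.0231
[ 0.4894 -0.2204  0.0195] 0.02313602062559456 [ 0.1219  0.6383 -0.5997]
```

```bash
python3 -m inch '0 0 0.1 0 1; 0 0 0.2 0 1; 0 0 0.25 0 1; 0 0 0.25 0 1; 0 0 0.25 0 1'
python3 -m inch '0 0 0 0 0.9; 0 0 0 0 0.75; 0 0 0 0 0.6; 0 0 0 0 0.55; 0 0 0 0 0.55; 0 0 0 0 0.55'
python3 - <<'E'
from h import *
p,d=robot.snapshot('wrist');cv2.imwrite('pics/w9.png',p)
E
```

```text
time: 14.82
tool_pos: [0.4895, -0.2205, 0.0172]
ee_rot: [-3.141, -0.001, 0.115]
wrist_force: [-0.0, -0.1, -0.2]
width: 0.0231
time: 15.32
tool_pos: [0.4895, -0.2205, 0.0172]
ee_rot: [-3.141, -0.001, 0.115]
wrist_force: [-0.1, 0.1, -0.2]
width: 0.0418
```

View pics/w9.png

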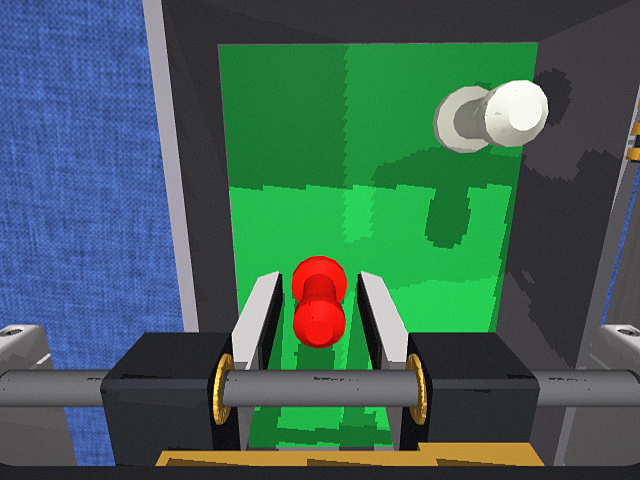

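The red figure stands upright between the open jaws, at (320,300). I'll rise straight up.

```bash
python3 -m inch '0 0 -1 0 0.55; 0 0 -3 0 0.55; 0 0 -6 0 0.55; 0 0 -9 0 0.55; 0 0 -12 0 0.55; 0 0 -15 0 0.55; 0 0 -18 0 0.55; 0 0 -21 0 0.55; 0 0 -24 0 0.55; 0 0 -27 0 0.55; 0 0 -29 0 0.55; 0 0 -29 0 0.55; 0 0 -29 0 0.55'
python3 - <<'E'
from h import *
for n in('wrist','side','top'):
    p,d=robot.snapshot(n);cv2.imwrite(f'pics/{n}10.png',p)
print(shift(bar(1.55)+[0,0,.07],PSI))
E
```

```text
time: 16.45
tool_pos: [0.4895, -0.2209, 0.309]
ee_rot: [3.14, -0.004, 0.116]
wrist_force: [-0.3, -0.6, -0.0]
width: 0.0423
(array([17.0134, -0.0182,  0.3507]), np.float64(-0.0006024803762096909))
```

View pics/wrist10.png

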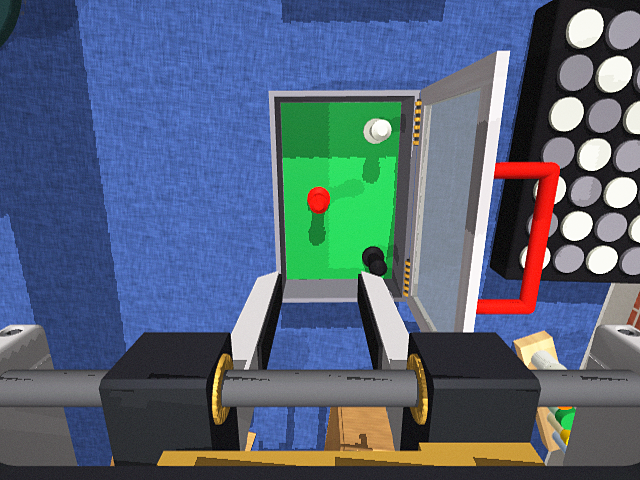

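View pics/side10.png

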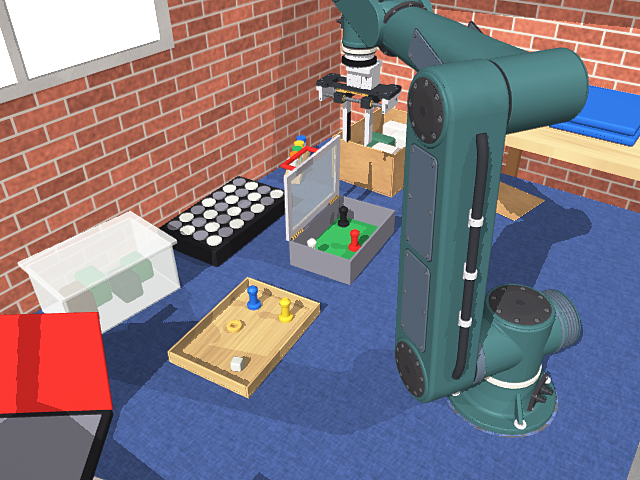

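Red stands upright at (318,200) in the wrist view, and the lid is still open. I'll move above the open bar.

```bash
python3 -m inch '1.5 0 0 0 0.55; 4 0 0 0 0.55; 7 0 0 0 0.55; 10 0 0 0 0.55; 13 0 0 0 0.55; 15.5 0 0 0 0.55; 17 0 0 0 0.55; 17 0 0 0 0.55; 17 0 0 0 0.55'
python3 - <<'E'
from h import *
o=robot.get_obs();p,d=robot.snapshot('wrist');cv2.imwrite('pics/w11.png',p)
for st,c,m in blobs(p,'red',None,300): print(st,c)
B=bar(1.55);print(B,o['tool_pos'],shift(B-[0,0,.0188],PSI))
E
```

```text
time: 17.35
tool_pos: [0.6572, -0.2004, 0.3014]
ee_rot: [-3.136, 0.007, 0.116]
wrist_force: [-0.5, 0.8, 0.2]
width: 0.0424
[ 249  165   80  156 4026] [306.6153 232.3656]
[175 190  35  27 645] [192.3581 203.0078]
[611 240  29  57 779] [626.4814 268.0847]
[618 275  22  51 564] [631.4858 304.4255]
[598 294  25  32 392] [610.4133 310.0434]
[546 432  21  34 353] [557.0623 450.8017]
[ 0.6575 -0.2006  0.2312] [ 0.6572 -0.2004  0.3014] (array([0.1272, 0.0372, 9.0401]), np.float64(-0.0005565554765958325))
```

View pics/w11.png

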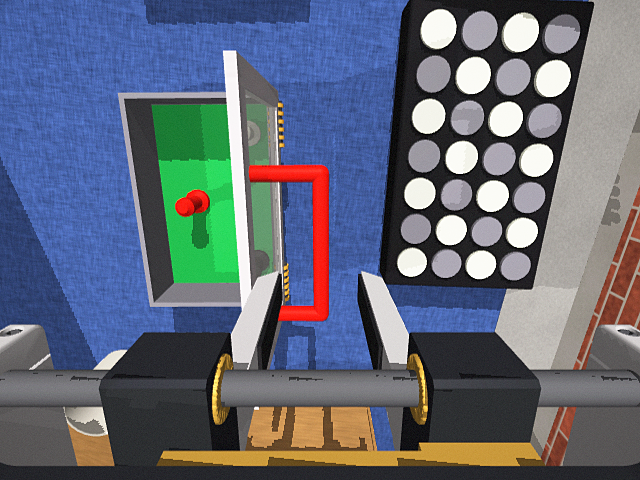

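The bar is centred at column 320, and the front finger lies between it and the lid edge at column 240. I'll descend and close.

```bash
python3 -m inch '0.1 0 1.5 0 0.55; 0.1 0 3 0 0.55; 0.1 0 4.5 0 0.55; 0.1 0 6 0 0.55; 0.1 0 7.5 0 0.55; 0.1 0 8.5 0 0.55; 0.1 0 9 0 0.55; 0.1 0 9 0 0.55; 0.1 0 9 0 0.8; 0.1 0 9 0 1; 0.1 0 9 0 1; 0.1 0 9 0 1; 0.1 0 9 0 1; 0.1 0 9 0 1; 0.1 0 9 0 1'
python3 - <<'E'
from h import *
o=robot.get_obs();print(o['width'],o['wrist_force'])
for th in (1.55,1.5,1.4,1.3,1.2,1.1,1.,.95,.9,.85): print(th,shift(o['tool_pos']+bar(th)-bar(1.55))[0])
E
```

```text
time: 18.65
tool_pos: [0.6574, -0.2003, 0.2134]
ee_rot: [-3.138, 0.004, 0.116]
wrist_force: [0.6, -0.6, 1.9]
width: 0.0111
0.011084854126672357 [ 0.6121 -0.6357  1.8707]
1.55 [-0.  0.  0.]
1.5 [-0.8035 -0.0006 -0.25  ]
1.4 [-2.4428 -0.0013 -0.6282]
1.3 [-4.1117 -0.0014 -0.8408]
1.2 [-5.7935 -0.0008 -0.8857]
1.1 [-7.4714  0.0004 -0.7625]
1.0 [-9.1286  0.0023 -0.4724]
0.95 [-9.9442  0.0034 -0.2656]
0.9 [-10.7485   0.0047  -0.0183]
0.85 [-11.5394   0.0062   0.2689]
```

Gripped, with the width at 11.1 mm as before. I'll bring the lid down along its arc towards about 0.86 rad.

```bash
python3 -m inch '-0.4 0 -0.13 0 1; -0.8 0 -0.25 0 1; -1.6 0 -0.45 0 1; -2.4 0 -0.63 0 1; -3.3 0 -0.75 0 1; -4.1 0 -0.84 0 1; -5 0 -0.88 0 1; -5.8 0 -0.88 0 1; -6.6 0 -0.84 0 1; -7.5 0 -0.76 0 1; -8.3 0 -0.63 0 1; -9.1 0 -0.47 0 1; -9.9 0 -0.27 0 1; -10.7 0 -0.02 0 1; -11.3 0 0.18 0 1; -11.3 0 0.18 0 1; -11.3 0 0.18 0 1; -11.3 0 0.18 0 1; -11.3 0 0.18 0 1'
python3 - <<'E'
from h import *
o=robot.get_obs();print(o['width'],o['wrist_force'])
g=o['tool_pos']+[0,0,-0]; v=g+[0,0,.0188]-H; f=-v@U
print('angle',np.arctan2(v[2],f)-np.arctan2(.058,.158),'r',np.hypot(f,v[2]),np.hypot(.058,.158))
for n in('wrist','side','top'):
    p,d=robot.snapshot(n);cv2.imwrite(f'pics/{n}12.png',p)
    if n=='side': cv2.imwrite('pics/s12c.png',p[90:300,240:420].repeat(3,0).repeat(3,1)[:600])
E
```

```text
time: 20.23
tool_pos: [0.5448, -0.2137, 0.2116]
ee_rot: [-3.138, 0.006, 0.115]
wrist_force: [-0.0, -4.4, 1.7]
width: 0.0109
0.010922658935132052 [-0.0039 -4.4235  1.7259]
angle 0.8639921907477548 r 0.16895859693229034 0.168309239199754
```

View pics/s12c.png

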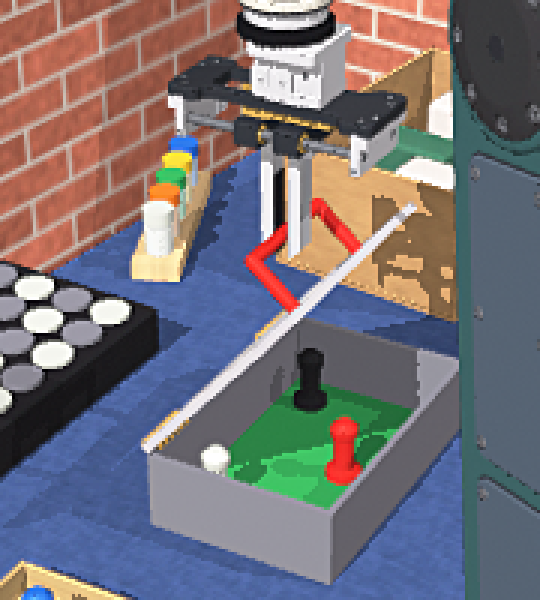

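View pics/wrist12.png

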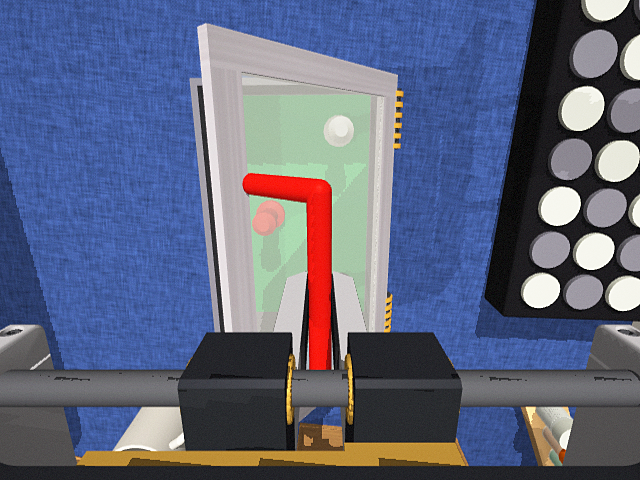

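View pics/top12.png

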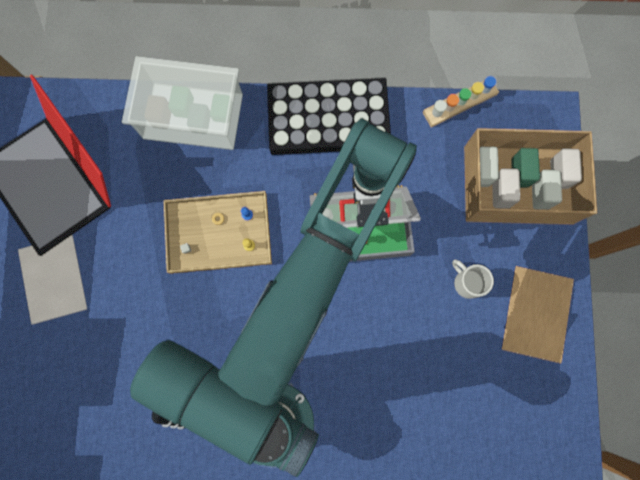

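```bash
python3 -m inch '0 0 0 0 1; 0 0 0 0 1; 0 0 0 0 1; 0 0 0 0 1; 0 0 0 0 1; 0 0 0 0 1'
python3 - <<'E'
from h import *
o=robot.get_obs();v=o['tool_pos']+[0,0,.0188]-H; f=-v@U
print('angle',np.arctan2(v[2],f)-np.arctan2(.058,.158),o['qvel'],o['width'])
for th in(.7,.8,.86,.95,1.0):
    P=H-U*.178*np.cos(th)-W*.13+[0,0,.178*np.sin(th)]; print(th,proj('side',P), 'seen',(240+410/3,90+208/3))
E
```

```text
time: 20.88
tool_pos: [0.5452, -0.2137, 0.2118]
ee_rot: [-3.138, 0.005, 0.115]
wrist_force: [-0.7, -4.0, 2.1]
width: 0.0109
angle 0.8664902285239668 [-0.0004  0.0015 -0.0007  0.001   0.0026  0.0012] 0.010865337763842483
0.7 [385.4444 167.1779] seen (376.66666666666663, 159.33333333333331)
0.8 [381.3982 161.5736] seen (376.66666666666663, 159.33333333333331)
0.86 [378.7397 158.3622] seen (376.66666666666663, 159.33333333333331)
0.95 [374.4574 153.7961] seen (376.66666666666663, 159.33333333333331)
1.0 [371.9394 151.4044] seen (376.66666666666663, 159.33333333333331)
```

The side view gives an angle of about 0.86 rad, which agrees with the tool position. Everything is at rest, so I'm handing the job in.

```bash
python3 -c "
from bench import robot
print(robot.close_job())"
```

```text
the job is handed in; nothing more can be done
None
```

The job is handed in at about 21 s of the 70 s allowed. It gave no verdict, so this rests on my own checks.

- **Lid opened:** I lifted it by its handle past the balance point and let go. It stayed open at the stop with the gripper clear of it.
- **Red figure:** I stood it upright about 30 mm in front of the middle of the green bed. It was still standing upright and released in the last pictures.
- **Lid held:** I took the handle again and brought the lid back to about 0.866 rad, inside the 0.70 to 0.985 range. The lid corner in the side view (within 2 px) and the bar's distance from the hinge (169 mm against 168 mm) agree with this. The arm was at rest with the bar gripped (10.9 mm opening).
- **Other pieces:** The white and black figures, the blue and yellow figures, the die, the token and the mug looked unmoved in the last pictures. I judged this by eye and did not measure it again.

Two readings were not as expected:
- **Grip on the figure:** The fingers closed at 22.8 mm rather than the 18 mm of the stem, so they held its 24 mm head. A lower second try read the same. The figure still hung upright and was placed cleanly.
- **Wrist force:** At the end there was a steady sideways force of about 4 N. It is well below the 120 N limit, and I did not trace its cause.

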